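Load and clamp the sample shaker, then set its speed

TASK

Get the sample shaker ready: swing its hold-down arm back as far as it goes, clear of the wells, and stand every green-capped sample jar from the bench upright in a well of its own, right down on the floor of the well. Then swing the arm over the jars up to its stop, push its red knob down and screw it clockwise until it stops, and only after that slide the black speed fader level with the green marker. Leave everything else on the bench as it is, and let go of everything at the end.

Things in the scene. Friction and masses are not known exactly. Their poses are not given: they have to be found in the camera images.
- shaker: Sample shaker, fixed: cream base 130 (x) x 370 (y) x 28 mm high; on it an aluminium well deck 84 x 246 mm, top at 43 mm. Origin on the bench under the middle of the well row; y runs along the row to the arm's pivot post (28 mm diameter, at y = +170 mm), x away from the robot. Receiver post, a steel fork 36 x 26 mm, 97 mm high, at y = -140 mm.
- well0 (a point): Centre of the floor of square well 0 (50 x 50 mm, 15 mm deep, open at the top; floor 28 mm above the bench, mouth at 43 mm). The four wells are 57 mm apart in a row; well3 is nearest the pivot. All start empty.
- well1 (a point): Centre of the floor of square well 1 (50 x 50 mm, 15 mm deep, open at the top; floor 28 mm above the bench, mouth at 43 mm). The four wells are 57 mm apart in a row; well3 is nearest the pivot. All start empty.
- well2 (a point): Centre of the floor of square well 2 (50 x 50 mm, 15 mm deep, open at the top; floor 28 mm above the bench, mouth at 43 mm). The four wells are 57 mm apart in a row; well3 is nearest the pivot. All start empty.
- well3 (a point): Centre of the floor of square well 3 (50 x 50 mm, 15 mm deep, open at the top; floor 28 mm above the bench, mouth at 43 mm). The four wells are 57 mm apart in a row; well3 is nearest the pivot. All start empty.
- clamp_arm (a joint): Hold-down arm (grey beam 26 mm wide, 115 to 125 mm above the bench) on a vertical hinge: 0 = stop over the wells, pointing to the shaker's -y; grows anticlockwise seen from above, over the far side, to a stop at 1.6 rad. Starts over the wells, stays where left (0.15 Nm). White bar below it, 30 x 225 mm, underside at 103 mm, up to 12 mm lower when the knob is down; seated jars reach 88 mm.
- pivot (a point): Point on the arm's hinge axis, 120 mm above the bench (axes of the shaker). The handle is 150 mm and the knob axis 310 mm from the axis, both on the arm's centre line.
- swing_handle (a point): On the axis of the upright orange handle pin of the arm (18 mm diameter, from 125 to 175 mm above the bench), 22 mm below its top. Its axes turn with the arm: -y points from the pivot to the knob.
- knob_grip (a point): On the axis of the red wing knob at the arm's free end, 13 mm below the wing's top. Wing: 56 mm long along the point's x, 14 mm thick along its y (grip it along y), 34 mm tall (149 to 183 mm above the bench when up). The steel boss under it is 50 mm across, top 135 mm above the bench. The point sinks and turns with the knob.
- knob_press (a joint): How far the knob is down (m): 0 = up, held by a spring (2 N at the top, about 6 N when down), at most 0.012. The hold-down bar goes down with it. Once the thread has caught, it stays down when let go.
- knob_turn (a joint): Turn of the knob, clockwise seen from above, 0 to its stop at 2.5 rad. Starts near 0. Unless pushed down 7 mm or more it turns only to about 0.3 rad; pushed, it enters a thread that draws it down and, from about 0.7 rad on, holds it, so that it can be let go for a new grip. Home at 2.5 rad it is about 10 mm down. Needs about 0.1 Nm.
- fader (a joint): Travel of the black fader (m) along the track on top of the cream speed control box (100 x 200 x 45 mm high, fixed): 0 to 0.110, starts near 0, the end nearer the robot, and grows roughly away from the robot. It stays where it is left (friction 1.5 N).
- fader_top (a point): Middle of the top of the fader's grip, a black block 28 mm across the track (x) x 20 mm along it (y) x 36 mm tall with a white line across its top, 82 mm above the bench. Its y axis points along the track, the way the fader's value grows.
- marker: Green marker tab, 24 x 8 x 4 mm, on top of the control box beside the track, about 35 mm from its middle line. Origin at its middle; y axis along the track as for fader_top. The fader is level with it when both lie at the same place along this y axis. Its place along the track differs from start to start; it cannot be moved.
- jar0: Squat sample jar standing on the bench: round, 44 mm diameter from bottom to top, 60 mm tall, white with a green cap (cap 42 to 60 mm), about 0.12 kg. Origin: centre of its underside, z up. Two to four of the jars are present; any jar may go in any well.
- jar1: Squat sample jar standing on the bench: round, 44 mm diameter from bottom to top, 60 mm tall, white with a green cap (cap 42 to 60 mm), about 0.12 kg. Origin: centre of its underside, z up. Two to four of the jars are present; any jar may go in any well.
- jar2: Squat sample jar standing on the bench: round, 44 mm diameter from bottom to top, 60 mm tall, white with a green cap (cap 42 to 60 mm), about 0.12 kg. Origin: centre of its underside, z up. Two to four of the jars are present; any jar may go in any well.
- jar3: Squat sample jar standing on the bench: round, 44 mm diameter from bottom to top, 60 mm tall, white with a green cap (cap 42 to 60 mm), about 0.12 kg. Origin: centre of its underside, z up. Two to four of the jars are present; any jar may go in any well.
- tip_box: Bystander: yellow pipette-tip box, 85 x 120 x 60 mm, loose. Leave alone. Origin: centre of its underside.
- tube_rack: Bystander: wooden tube rack, 70 x 160 mm, 80 mm high with its tubes, loose. Leave alone. Origin: centre of its underside.
- wash_bottle: Bystander: yellow bottle with a red cap, 64 mm diameter, 160 mm tall, loose. Leave alone. Origin: centre of its underside.
- beaker: Bystander: glass beaker, 72 mm diameter, 90 mm tall, loose. Leave alone. Origin: centre of its underside.
- phone: Bystander: blue-backed phone lying face down, 150 x 72 x 9 mm, loose. Leave alone. Origin: centre of its underside.
- pipette: Bystander: white pipette lying along its y axis, about 270 mm long, 22 mm high, loose. Leave alone. Origin: centre of the underside of its body.
Mind the look-alikes: they are no part of the job. What is shaped like the jar3 but blue or orange is not meant.

How it is judged:
By the outcome, as a careful person would: the job done as asked, in the order asked, and still so for the second after the job is handed in, with the robot touching nothing.
Of jar0, jar1, jar2, jar3 only 2 to 4 are there at a start; the rules pass over those that are not, and their reading is None.
At some moment in a run one of jar0, jar1, jar2, jar3 may be knocked a few centimetres aside while the robot is not near it.
Once in a run the grip may slacken for a moment while it holds something.
It also fails if it takes over 210 s, if anything falls off the work surface, if the arm or the gripper's body presses on something with over 40 N, if the wrist force passes 120 N, or if a joint passes its speed limit or range.

ROBOT

A 6-joint arm with a two-finger parallel gripper is mounted at the origin on the work surface. World frame = base frame: x ahead of the robot, y to its left, z up, the work surface at z = 0. Lengths are in m, angles in rad, forces in N, time in s.
With the tool pointing down it reaches from about 0.325 to 0.9 m from the base axis. Payload 6.1 kg.
Tool frame: the origin (TCP) lies midway between the tips of the shut fingers; the grasp point (between the pads) lies 19 mm behind it; z points along the fingers, y is the line along which they close (so a half turn about z gives the same grasp; the last joint's range is limited). The gripper opens to 85 mm and grips with 20 to 120 N. Pads are 22 mm wide; open, the fingers measure 114 mm over their backs; the gripper's body (76 mm by 85 mm) begins 54 mm behind the grasp point. The pads swing forward as they close: fully open they stand 13 mm farther back than shut.
Start: joints at [-1.446, 0.22, 1.526, -0, 1.395, -0.126], TCP at [0.155, -0.605, 0.231] pointing down, gripper open.
Joint ranges: [-2.98, 2.98], [-0.91, 2.08], [0.09, 2.57], [-1.24, 4.39], [0.2, 2.65], [-2.68, 2.68]. Speed limits (rad/s): [2.57, 2.57, 3.01, 3.14, 3.14, 3.14].

INTERFACE

Orientations are given as [roll, pitch, yaw] about the fixed x, y, z axes, in that order (R = Rz(yaw) Ry(pitch) Rx(roll)).
In Python, from plant import movep, move_l, set_joints, gripper_to, hold, inverse_kinematics, observe, get_image, get_calibration, Unreachable, job_done gives the robot as it stands. Calls block until the motion is done:
- movep(position, orientation): joint-space move of the TCP to a pose.
- move_l(position, feed=0.15, rotation=None, max_force=None): straight line of the TCP; rotation=None keeps the orientation; feed is the mean speed in m/s. With max_force (N) it stops when the force on the tool has changed by that much, and returns True; else False.
- set_joints(angles): joint-space move.
- gripper_to(opening, f_grip=None): finger opening in m; f_grip is the grip in N (None keeps the last); returns when the fingers have stopped.
- hold(seconds).
- inverse_kinematics(position, orientation): joint angles nearest the present ones, or None.
- observe(): the state.
- get_image(name): name is "scene" or "top" or "wrist"; returns (picture, depth): 420x560x3 uint8, red, green, blue; 420x560 float32, m along the optical axis (not along the pixel's ray), 0 where there is no reading.
- get_calibration(name): a dict with "intrinsics" (3x3 intrinsics, pixels), "dist_coeffs" ([k1, k2, p1, p2, k3] as OpenCV has them; the pictures are not rectified), "world_from_camera" (4x4, takes a point from camera to world coordinates). Camera axes: x right, y down, z forward; pixel columns grow to the right and rows downward; lengths in m; the calibration is good to about 2 mm. A picture is of the moment at which its call begins: read the wrist's pose just before it. get_calibration takes no time and is no camera call; for the wrist camera it gives the pose at the moment of the call.
A pose or a line that the arm cannot do raises Unreachable and nothing moves.
- job_done(): hands the job in; it is judged then, once.
The state is a dict: "time_s": time; "q": joint angles; "joint_velocities": joint speeds; "joint_torque": joint torques, N m; "eef_pos": TCP position; "tcp_rot": TCP orientation; "ft_force": force on the tool from outside, world axes, zero at the start; "torque": the same for the moment, N m; "opening": finger opening in m; "grasp_force": force on a finger pad.
Only numpy, scipy, OpenCV 4.12 (cv2) and the standard library are available. Lean on these libraries where they do the work, as an engineer would, in place of code of your own. Each camera call takes 0.05 s, during which the arm holds its last target. There are 200 camera calls.

## Working session

There is one attempt and no reset: what is moved stays moved. The work goes in short steps, each a Python script; the robot and the scene stay as the last script left them, time stands still between calls to the robot, and variables do not carry over. Pictures are saved under pics/ and viewed, at most 14 in all, crops included, and the job is handed in when it is done.

```bash
ls; mkdir -p pics
python3 - <<'E'
from plant import *
import cv2,numpy as np
for n in("top","scene"):
    p,d=get_image(n);cv2.imwrite(f"pics/{n}0.png",p[:,:,::-1]);np.save(f"pics/{n}0d.npy",d);np.save(f"pics/{n}0.npy",p)
    c=get_calibration(n);print(n,np.round(c["intrinsics"],1).tolist(),c["dist_coeffs"],np.round(c["world_from_camera"],3).tolist())
print(observe())
E
```

```text
pics
top [[519.5, 0.0, 282.0], [0.0, 519.5, 205.2], [0.0, 0.0, 1.0]] [-0.16063418  0.          0.          0.          0.        ] [[0.015, -0.999, 0.043, 0.461], [-1.0, -0.015, 0.017, -0.08], [-0.016, -0.044, -0.999, 1.347], [0.0, 0.0, 0.0, 1.0]]
scene [[445.0, 0.0, 288.5], [0.0, 445.0, 213.6], [0.0, 0.0, 1.0]] [0.00224722 0.         0.         0.         0.        ] [[0.187, 0.715, -0.673, 1.323], [0.982, -0.145, 0.119, -0.212], [-0.012, -0.684, -0.73, 0.94], [0.0, 0.0, 0.0, 1.0]]
{'time_s': 0.1, 'q': array([-1.44610278e+00,  2.21164767e-01,  1.52754106e+00, -2.71070412e-06,
        1.39470045e+00, -1.26088741e-01]), 'joint_velocities': array([ 0.00012246, -0.000381  , -0.00376694,  0.00061271,  0.00062815,
        0.00018834]), 'joint_torque': array([ 4.34016993e-04, -4.98244321e+01, -3.90545833e+01, -2.45033807e-04,
        5.67939074e-03, -1.58483437e-05]), 'eef_pos': array([ 0.1550324 , -0.60488211,  0.23027432]), 'tcp_rot': array([-3.13979309e+00, -2.25425681e-04,  2.50782566e-01]), 'ft_force': array([-0.72914216, -0.25175243, -0.41402573]), 'torque': array([-0.05493775, -0.03393694, -0.024008  ]), 'grasp_force': 0.0, 'opening': 0.0856723507491599}
```

View pics/top0.png

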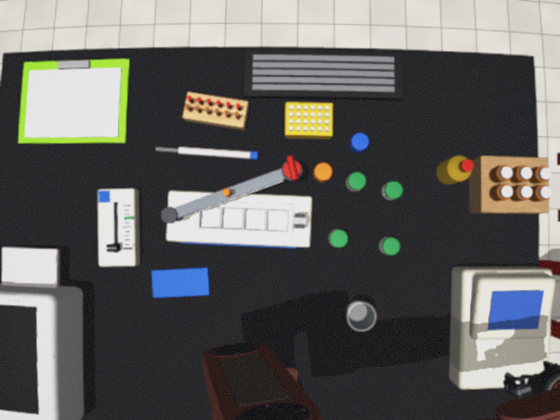

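View pics/scene0.png

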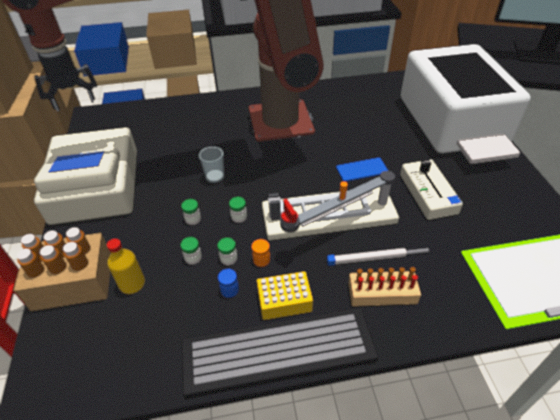

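The top view shows four green jars at px (356,181), (393,190), (338,238) and (390,246), with blue and orange decoys at (360,142) and (323,172). The arm runs from the pivot (169,215) to the red knob (291,168), with the orange handle at (227,192). The fader is at (113,247) and the green marker at (128,218).

```bash
cat > h.py <<'E'
from plant import *
import numpy as np, cv2
from scipy.spatial.transform import Rotation as R
def grab(n,save=None):
    c=get_calibration(n); p,d=get_image(n)
    if save: cv2.imwrite(f"pics/{save}.png",p[:,:,::-1])
    return p,d,c
def rays(c,uv):
    uv=np.asarray(uv,float).reshape(-1,1,2)
    n=cv2.undistortPoints(uv,np.array(c["intrinsics"]),np.array(c["dist_coeffs"])).reshape(-1,2)
    T=np.array(c["world_from_camera"]); return T[:3,3],np.c_[n,np.ones(len(n))]@T[:3,:3].T
def onplane(c,uv,z):
    o,r=rays(c,uv); return o+r*((z-o[2])/r[:,2])[:,None]
def tri(c1,a,c2,b):
    o1,r1=rays(c1,a);o2,r2=rays(c2,b);r1,r2=r1[0],r2[0]
    s=np.linalg.lstsq(np.c_[r1,-r2],o2-o1,rcond=None)[0]
    p,q=o1+s[0]*r1,o2+s[1]*r2; return (p+q)/2,np.linalg.norm(p-q)
def cloud(c,d):
    v,u=np.mgrid[:d.shape[0],:d.shape[1]]
    o,r=rays(c,np.c_[u.ravel(),v.ravel()]); P=o+r*d.ravel()[:,None]; P[d.ravel()==0]=np.nan
    return P.reshape(*d.shape,3)
def hsv(p): return cv2.cvtColor(p,cv2.COLOR_RGB2HSV)
RANGE=dict(green=((45,90,50),(80,255,255)),red=((172,120,60),(8,255,255)),orange=((8,160,120),(17,255,255)))
def mask(p,col):
    lo,hi=RANGE[col];h=hsv(p)
    if lo[0]>hi[0]: m=cv2.inRange(h,(0,)+lo[1:],hi)|cv2.inRange(h,lo,(180,)+hi[1:])
    else: m=cv2.inRange(h,lo,hi)
    return m
def blobs(m,amin=20):
    n,l,s,ct=cv2.connectedComponentsWithStats(m)
    return [(ct[i],s[i,4],l==i) for i in range(1,n) if s[i,4]>=amin]
E
cat > a.py <<'E'
from h import *
for n in("top","scene"):
    p,d,c=grab(n);P=cloud(c,d)
    for col in RANGE:
        for ct,a,m in blobs(mask(p,col),8):
            q=P[m];q=q[np.isfinite(q[:,2])]
            if not len(q): continue
            zt=np.percentile(q[:,2],90);t=q[q[:,2]>zt-.006]
            if -.5<q[0,1]<.45 and .2<q[0,0]<.85: print(n,col,ct.round(1),a,"ztop",zt.round(4),"c",((t.max(0)+t.min(0))/2).round(4),"ext",np.ptp(t,0)[:2].round(3))
    if n=="top":
        for nm,uv in dict(pivot=(169,215),deck=(212,232),base=(176,238),box=(130,255),bench=(330,290)).items():
            print(nm,np.nanmedian(P[uv[1]-1:uv[1]+2,uv[0]-1:uv[0]+2].reshape(-1,3),0).round(4))
        cv2.imwrite("pics/crop1.png",cv2.resize(p[120:280,90:330,::-1],None,fx=3.3,fy=3.3,interpolation=cv2.INTER_CUBIC))
E
python3 a.py
```

```text
top green [356.9 180.3] 278 ztop 0.0629 c [ 0.5816 -0.243   0.0616] ext [0.043 0.043]
top green [393.8 189.4] 269 ztop 0.0627 c [ 0.5607 -0.335   0.0615] ext [0.043 0.041]
top green [128.3 217.5] 15 ztop 0.051 c [0.4809 0.3327 0.0501] ext [0.003 0.018]
top green [339.1 238.2] 284 ztop 0.0627 c [ 0.437  -0.1984  0.0621] ext [0.042 0.04 ]
top green [391.2 245.7] 281 ztop 0.0628 c [ 0.4212 -0.3308  0.061 ] ext [0.042 0.042]
top red [189.4  98.4] 28 ztop 0.0812 c [0.7827 0.1782 0.0789] ext [0.01  0.011]
top red [199.2  99.9] 25 ztop 0.0829 c [0.779  0.1552 0.0805] ext [0.011 0.011]
top red [208.8 101.4] 25 ztop 0.0821 c [0.7739 0.1298 0.0797] ext [0.01  0.011]
top red [218.6 103.1] 23 ztop 0.082 c [0.7721 0.1037 0.0807] ext [0.011 0.01 ]
top red [228.2 104.5] 23 ztop 0.0827 c [0.7681 0.0791 0.0807] ext [0.008 0.011]
top red [238.2 106.2] 24 ztop 0.0825 c [0.7641 0.0556 0.081 ] ext [0.01  0.008]
top red [291.7 167.9] 332 ztop 0.1835 c [ 0.5966 -0.0796  0.1823] ext [0.054 0.023]
top red [218.6 417.2] 18 ztop 0.6873 c [0.2149 0.0057 0.6852] ext [0.009 0.001]
top orange [187.5 106.2] 11 ztop
[... 1946 characters left out ...]
 ext [0.011 0.01 ]
scene orange [343.  189.1] 88 ztop 0.1756 c [0.5443 0.0673 0.1748] ext [0.017 0.018]
scene orange [260.6 252. ] 333 ztop 0.062 c [ 0.6076 -0.1593  0.0607] ext [0.044 0.042]
scene orange [412.2 268.9] 18 ztop 0.083 c [0.7658 0.1813 0.0806] ext [0.011 0.009]
scene orange [359.4 270.8] 16 ztop 0.0825 c [0.7447 0.0581 0.0812] ext [0.012 0.008]
scene orange [369.9 270.4] 17 ztop 0.0824 c [0.7496 0.0822 0.0815] ext [0.01  0.011]
scene orange [380.6 270. ] 17 ztop 0.0833 c [0.753  0.1074 0.082 ] ext [0.012 0.011]
scene orange [391.1 269.6] 17 ztop 0.0829 c [0.7563 0.1318 0.0803] ext [0.011 0.01 ]
scene orange [401.9 269.4] 17 ztop 0.0831 c [0.7617 0.1576 0.0803] ext [0.011 0.011]
```

View pics/crop1.png

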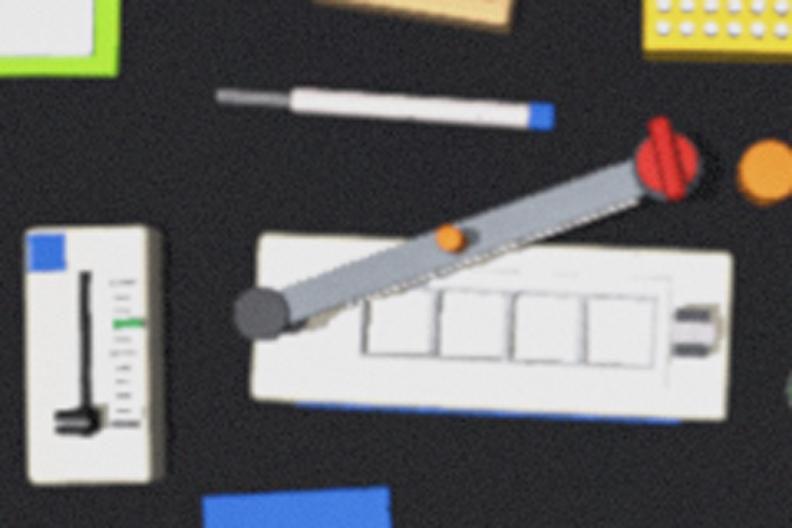

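```bash
cat > swing.py <<'E'
from h import *
PIV=np.array([.489,.207]);RH=.150
def pose(phi,z,r=RH): return [*(PIV+r*np.array([np.sin(phi),-np.cos(phi)])),z],[np.pi,0,phi+np.pi/2]
def arc(phis,z=.134,feed=.12,fmax=10):
    for f in phis:
        p,o=pose(f,z)
        if move_l(p,feed=feed,rotation=o,max_force=fmax): print("contact at",f); break
    s=observe(); v=s["eef_pos"][:2]-PIV; print("phi",np.arctan2(v[0],-v[1]).round(4),s["ft_force"].round(1),s["time_s"])
E
python3 - <<'E'
from swing import *
move_l([.155,-.605,.30],feed=.2)
movep(*pose(.365,.26))
p,d,c=grab("wrist","wh"); P=cloud(c,d)
for col in("orange","red"):
    for ct,a,m in blobs(mask(p,col),30):
        q=P[m];q=q[np.isfinite(q[:,2])];zt=np.percentile(q[:,2],90);t=q[q[:,2]>zt-.006];print(col,ct.round(),a,((t.max(0)+t.min(0))/2).round(4),np.ptp(t,0).round(3))
print(observe()["eef_pos"],observe()["time_s"])
E
```

```text
orange [507. 164.] 112 [0.7647 0.181  0.0803] [0.012 0.011 0.005]
orange [491. 184.] 101 [0.7604 0.1562 0.0812] [0.013 0.011 0.004]
orange [277. 212.] 297 [0.5436 0.0688 0.1742] [0.017 0.016 0.007]
orange [476. 203.] 97 [0.7563 0.1316 0.0806] [0.013 0.011 0.005]
orange [462. 222.] 92 [0.7531 0.1071 0.0801] [0.012 0.011 0.006]
orange [448. 240.] 90 [0.7486 0.0825 0.0807] [0.012 0.012 0.005]
orange [434. 257.] 81 [0.7454 0.058  0.0814] [0.012 0.011 0.003]
orange [251. 330.] 92 [ 0.5877 -0.1519  0.0436] [0.007 0.015 0.011]
orange [250. 345.] 48 [0.5324 0.0721 0.3334] [0.002 0.002 0.002]
red [515. 173.] 295 [0.7859 0.1775 0.0793] [0.013 0.012 0.007]
red [502. 192.] 249 [0.7817 0.1528 0.0793] [0.013 0.012 0.007]
red [489. 211.] 201 [0.7786 0.1283 0.0796] [0.014 0.012 0.008]
red [475. 230.] 184 [0.7746 0.1039 0.0794] [0.013 0.011 0.007]
red [461. 247.] 181 [0.7705 0.0792 0.0794] [0.013 0.012 0.007]
red [447. 264.] 179 [0.7666 0.0545 0.0793] [0.013 0.012 0.007]
red [275. 346.] 371 [ 0.5732 -0.      0.243 ] [0.076 0.154 0.187]
[0.54273222 0.06610856 0.26001439] 3.4833
```

View pics/wh.png

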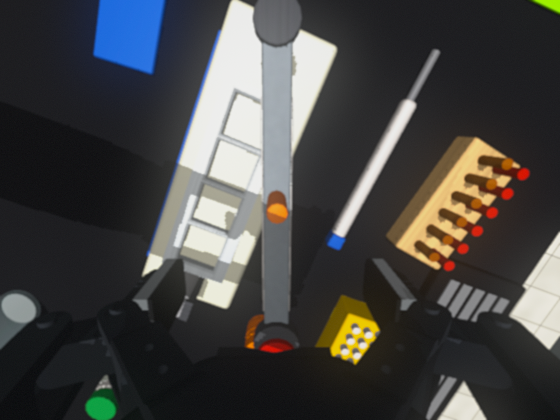

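The wrist view shows the handle pin at px (277,212), centred on the beam between the open fingers, with the pivot disc at (277,18). It agrees with the scene camera to 1–2 mm, so I'll cage the pin and swing.

```bash
sed -i 's/PIV=.*RH/PIV=np.array([.490,.208]);RH/' swing.py
python3 - <<'E'
from swing import *
p,o=pose(.365,.26); move_l(p,rotation=o)
gripper_to(.045); print(move_l(pose(.365,.134)[0],feed=.15,max_force=8))
gripper_to(.026,20)
arc(np.arange(.5,1.75,.15))
s=observe();gripper_to(.06); move_l([*s["eef_pos"][:2],.28],feed=.25)
import a
E
```

```text
False
contact at 0.65
phi 0.5915 [-1.2  0.3  0.6] 6.05
top green [356.9 180.3] 274 ztop 0.0631 c [ 0.5815 -0.2431  0.0624] ext [0.043 0.043]
top green [393.7 189.4] 267 ztop 0.0624 c [ 0.5607 -0.3352  0.0611] ext [0.043 0.041]
top green [339.1 238.2] 280 ztop 0.0627 c [ 0.4369 -0.1984  0.0618] ext [0.042 0.04 ]
top green [391.1 245.7] 281 ztop 0.0626 c [ 0.4211 -0.3294  0.0626] ext [0.042 0.039]
top red [189.4  98.4] 29 ztop 0.0804 c [0.7824 0.1774 0.0792] ext [0.01  0.013]
top red [199.2 100. ] 26 ztop 0.0832 c [0.7794 0.1547 0.0807] ext [0.011 0.009]
top red [208.7 101.2] 25 ztop 0.0825 c [0.7741 0.1294 0.0824] ext [0.01  0.011]
top red [218.7 103.3] 26 ztop 0.0814 c [0.7709 0.1044 0.0802] ext [0.012 0.011]
top red [228.2 104.4] 22 ztop 0.083 c [0.7671 0.0792 0.0815] ext [0.008 0.01 ]
top red [238.2 106.2] 22 ztop 0.0811 c [0.7632 0.0544 0.0788] ext [0.008 0.01 ]
top red [129.4 155.3] 259 ztop 0.6631 c [0.5418 0.14   0.6614] ext [0.08  0.008]
top red [163.8 285.9] 12922 ztop 0.7114 c [0.2597 0.0802 0.7147] ext [0.089 0.115]
top red [210.7 159.2] 415 ztop 0.664 c [0.5367 0.0281 0.66
[... 2955 characters left out ...]
 ext [0.012 0.01 ]
scene orange [352.9 197.5] 76 ztop 0.1768 c [0.5775 0.0834 0.1757] ext [0.019 0.01 ]
scene orange [260.5 251.3] 378 ztop 0.0624 c [ 0.6074 -0.1594  0.0605] ext [0.044 0.042]
scene orange [412.5 269. ] 16 ztop 0.0835 c [0.7653 0.1813 0.0813] ext [0.012 0.009]
scene orange [359.4 270.8] 16 ztop 0.083 c [0.7455 0.0578 0.0805] ext [0.01  0.008]
scene orange [370.  270.5] 16 ztop 0.0838 c [0.7491 0.0825 0.0819] ext [0.009 0.011]
scene orange [380.6 270. ] 17 ztop 0.083 c [0.7536 0.1081 0.0814] ext [0.012 0.01 ]
scene orange [391.2 269.8] 17 ztop 0.0815 c [0.7565 0.1326 0.0805] ext [0.011 0.009]
scene orange [401.9 269.4] 17 ztop 0.0824 c [0.76   0.1575 0.0807] ext [0.012 0.011]
```

Run:
```python
from swing import *
p,o=pose(.61,.26); move_l(p,rotation=o); gripper_to(.045)
print(move_l(pose(.61,.134)[0],feed=.12,max_force=15))
gripper_to(.026,20)
arc(np.arange(.75,1.42,.16),feed=.08,fmax=None)
arc(np.arange(1.45,1.75,.07),feed=.04,fmax=18)
```

```text
False
phi 1.3874 [-0.  -0.8 -0. ] 11.6333
contact at 1.6600000000000001
phi 1.6035 [ 0.8 -1.8  2.1] 13.0583
```

```bash
cat > deck.py <<'E'
from h import *
def deck(n,save=None):
    p,d,c=grab(n,save);P=cloud(c,d)
    box=(P[...,0]>.36)&(P[...,0]<.6)&(P[...,1]>-.2)&(P[...,1]<.28)
    for nm,lo,hi in(("base",.024,.033),("deck",.038,.048)):
        m=(box&(P[...,2]>lo)&(P[...,2]<hi)).astype(np.uint8)
        m=cv2.morphologyEx(m,cv2.MORPH_OPEN,np.ones((3,3)))
        b=max(blobs(m),key=lambda t:t[1]) if nm=="deck" else (0,0,m>0)
        r=cv2.minAreaRect((P[b[2]][:,:2]*1000).astype(np.float32)); print(n,nm,np.round(r[0],1),np.round(r[1],1),round(r[2],2),"z",np.nanmedian(P[b[2]][:,2]).round(4))
    # wells: floor blobs surrounded by deck
    m=(box&(P[...,2]>.020)&(P[...,2]<.036)).astype(np.uint8)
    for ct,a,k in blobs(m,60):
        q=P[k][:,:2]; 
        r=cv2.minAreaRect((q*1000).astype(np.float32))
        if max(r[1])<70: print("  floor",np.round(r[0],1),np.round(r[1],1),round(r[2],1),np.median(P[k][:,2]).round(4))
E
python3 - <<'E'
from deck import *
s=observe();gripper_to(.06); move_l([*s["eef_pos"][:2],.28],feed=.25); gripper_to(.085)
Y=np.pi/2-.023
movep([.47,-.08,.42],[np.pi,0,Y])
for n in("wrist","scene"): deck(n,"d_"+n)
move_l([.49,-.36,.36],feed=.3)
deck("top","d_top")
for n in("wrist","scene","top"):
    p,d,c=grab(n,"j_"+n);P=cloud(c,d)
    for ct,a,m in blobs(mask(p,"green"),60):
        q=P[m];q=q[np.isfinite(q[:,2])];zt=np.percentile(q[:,2],90);t=q[q[:,2]>zt-.006]; print(n,ct.round(),a,((t.max(0)+t.min(0))/2).round(4),np.ptp(t,0)[:2].round(3))
print(observe()["time_s"])
E
```

```text
wrist base [485.8  22.2] [307.3 130.8] 88.38 z 0.0288
wrist deck [486.   37.8] [248.6  84.8] 87.9 z 0.0436
  floor [488.6 125.4] [48.6 50.2] 88.1 0.0289
  floor [486.7  67.3] [48.4 49.4] 88.3 0.0291
  floor [484.9  10. ] [48.4 49.5] 88.7 0.029
  floor [483.3 -48.2] [48.2 49.5] 88.6 0.0289
  floor [ 443.  -186.8] [16.8 42.7] 76.7 0.0293
scene base [488.9  50.4] [363.8 135. ] 88.81 z 0.0292
scene deck [487.   76.8] [170.2  90. ] 87.94 z 0.0433
  floor [481.1 125.9] [48.1 44.2] 84.7 0.0298
  floor [481.9  68.7] [45.3 48.3] 0.8 0.0297
  floor [478.1  11.8] [47.8 44.3] 88.4 0.0297
  floor [476.2 -45.6] [42.2 49.6] 0.6 0.0298
top base [483.2  52.9] [365.5 127.8] 88.17 z 0.0279
top deck [497.2 -35.2] [96.  50.4] 88.76 z 0.0426
  floor [484.9 125. ] [50.  52.9] 88.3 0.0278
  floor [483.4  66.2] [52.9 50.3] 87.8 0.0279
  floor [482.  10.] [52.9 50.7] 86.6 0.0277
  floor [480.3 -44.1] [53.  49.9] 87.9 0.0278
wrist [234.  56.] 1026 [ 0.4401 -0.2011  0.0601] [0.043 0.044]
wrist [340.  89.] 952 [ 0.5845 -0.2453  0.06  ] [0.044 0.043]
wrist [227. 155.] 757 [ 0.4229 -0.3317  0.0598] [0.042 0.042]
wrist [324. 157.] 796 [ 0.563  -0.3371  0.0599] [0.041 0.043]
scene [237. 203.] 210 [ 0.4413 -0.2001  0.0615] [0.045 0.041]
scene [189. 205.] 199 [ 0.4238 -0.3303  0.0618] [0.044 0.042]
scene [189. 244.] 255 [ 0.564  -0.3366  0.0613] [0.043 0.041]
scene [226. 245.] 253 [ 0.5859 -0.2439  0.0613] [0.043 0.042]
top [357. 180.] 276 [ 0.5815 -0.2432  0.0615] [0.043 0.043]
top [394. 189.] 269 [ 0.5607 -0.3351  0.062 ] [0.043 0.041]
top [339. 238.] 280 [ 0.4369 -0.1986  0.0621] [0.042 0.04 ]
top [391. 246.] 246 [ 0.4212 -0.2834  0.356 ] [0.042 0.13 ]
17.3833
```

View pics/d_wrist.png

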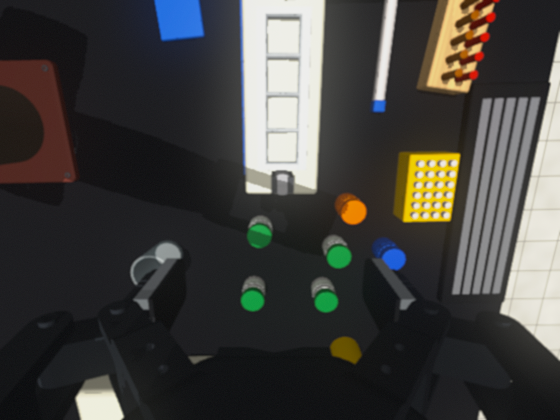

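View pics/d_top.png

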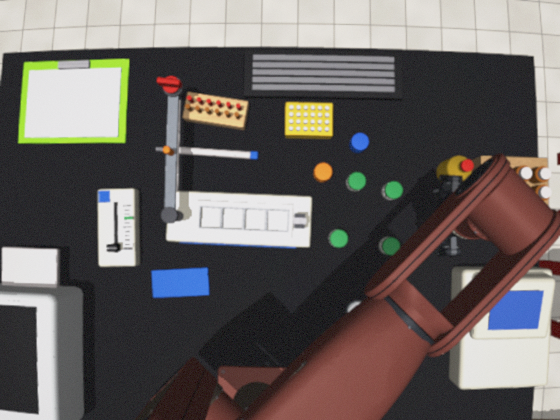

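The wrist view shows the arm out of the way and four empty wells stacked at px column ~283 (rows 35–145). The four green jars are at (260,235), (338,255), (253,300) and (325,297). The top view confirms the arm points straight away from the robot. Next I'll do the first jar.

```bash
cat > pp.py <<'E'
from h import *
YAW=np.pi/2-.030; MID=np.array([.4854,.0390]); UY=np.array([np.sin(.030),np.cos(.030)])
well=lambda i: MID+UY*.057*(i-1.5)
ZH=.26
def greens(n="wrist",col="green"):
    p,d,c=grab(n);P=cloud(c,d);out=[]
    for ct,a,m in blobs(mask(p,col),60):
        q=P[m];q=q[np.isfinite(q[:,2])&(q[:,2]<.12)]
        if len(q)<40: continue
        zt=np.percentile(q[:,2],90);t=q[q[:,2]>zt-.006];out.append((t.max(0)+t.min(0))/2)
    return np.array(out)
def near(g,xy): 
    k=np.argmin(np.linalg.norm(g[:,:2]-xy,axis=1)); return g[k],np.linalg.norm(g[k,:2]-xy)
def look(xy,z=ZH,dy=.06):
    movep([xy[0],xy[1]-dy,z],[np.pi,0,YAW]); return near(greens(),xy)
def pick(xy):
    gripper_to(.085)
    g,e=look(xy); print("jar",g.round(4),"moved",round(e,4),"top",g[2].round(4))
    x,y=g[:2]
    move_l([x,y,.13],feed=.3); 
    if move_l([x,y,.031],feed=.1,max_force=15): print("CONTACT",observe()["eef_pos"]); return False
    gripper_to(.03,60); s=observe(); print("grip",s["opening"],s["grasp_force"])
    move_l([x,y,.16],feed=.2); s=observe(); print("lift",s["opening"].round(4)); return s["opening"]>.038
def place(i):
    w=well(i); move_l([*w,.16],feed=.3); move_l([*w,.085],feed=.15)
    s=observe(); print("held",s["opening"].round(4))
    c=move_l([*w,.053],feed=.03,max_force=7); s=observe()
    print("down",c,s["eef_pos"].round(4),s["ft_force"].round(1),s["opening"].round(4)); return s["eef_pos"][2]
def release(i):
    gripper_to(.064); s=observe(); move_l([*s["eef_pos"][:2],.15],feed=.2)
    move_l([*s["eef_pos"][:2]-np.array([0,.06]),ZH],feed=.3); g,e=near(greens(),well(i)); print("well",i,"jar",g.round(4),"err",round(e,4),observe()["time_s"])
E
python3 - <<'E'
from pp import *
if pick([.4405,-.2005]):
    z=place(3)
    if z<.064: release(3)
E
```

```text
jar [ 0.4398 -0.2011  0.0605] moved 0.001 top 0.0605
grip 0.04251014270619943 60.59396266937256Traceback (most recent call last):
  File "<stdin>", line 2, in <module>
  File "pp.py", line 23, in pick
    move_l([x,y,.16],feed=.2); s=observe(); print("lift",s["opening"].round(4)); return s["opening"]>.038
                                                         ^^^^^^^^^^^^^^^^^^
AttributeError: 'float' object has no attribute 'round'
```

```bash
sed -i 's/s\["opening"\]\.round(4)/round(float(s["opening"]),4)/g' pp.py
python3 - <<'E'
from pp import *
s=observe();print(s["opening"],s["eef_pos"])
z=place(3)
if z<.064: release(3)
E
```

```text
0.04238728515140722 [ 0.43888809 -0.20055231  0.15848885]
held 0.0425
down True [0.4877 0.1245 0.0597] [-0.8 -0.7  5.5] 0.0426
well 3 jar [0.4876 0.125  0.0886] err 0.0007 25.5917
```

```bash
cat > run.py <<'E'
from pp import *
import sys
def go(xy,i):
    if not pick(xy): print("STOP pick"); sys.exit()
    z=place(i)
    if not .054<z<.064: print("STOP place"); sys.exit()
    release(i)
E
python3 - <<'E'
from run import *
go([.423,-.3317],2); go([.5845,-.245],1)
E
```

```text
jar [ 0.4225 -0.3314  0.0606] moved 0.0006 top 0.0606
grip 0.04243729747872115 60.87701082229614
lift 0.0424
held 0.0423
down True [0.486  0.0675 0.0597] [-0.5 -0.5  5.8] 0.0424
well 2 jar [0.486  0.0679 0.0889] err 0.0005 35.2167
jar [ 0.5839 -0.2442  0.0607] moved 0.001 top 0.0607
grip 0.042396939340537225 60.99788546562195
lift 0.0422
held 0.0425
down True [0.4843 0.0106 0.0598] [-1.5  0.8  6.2] 0.0426
well 1 jar [0.4843 0.0108 0.0886] err 0.0004 43.9583
```

Run:
```python
from run import *
go([.563,-.337],0)
move_l([.46,-.02,.42],feed=.3)
g=greens(); print(g.round(4)); grab("wrist","p4")
grab("scene","p4s"); grab("top","p4t")
```

```text
jar [ 0.5585 -0.3021  0.0608] moved 0.0352 top 0.0608
grip 0.04254342683923527 61.12020134925842
lift 0.0425
held 0.0426
down True [ 0.4826 -0.0464  0.0598] [-0.7 -0.9  5.1] 0.0425
well 0 jar [ 0.4825 -0.0463  0.0888] err 0.0004 52.8417
[[ 0.488   0.124   0.0888]
 [ 0.4864  0.0676  0.0892]
 [ 0.4848  0.0109  0.0887]
 [ 0.4833 -0.045   0.0879]]
```

View pics/p4s.png

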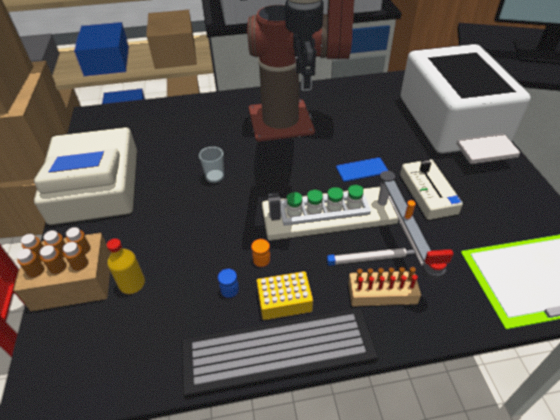

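The scene view shows all four jars seated in the wells (px 295–355, row ~195) and the arm back, with the knob at (437,262). Everything else is where it was. Now I'll swing the arm over the jars.

Run:
```python
from swing import *
p,o=pose(1.573,.26); movep(p,o); gripper_to(.045)
print(move_l(pose(1.573,.134)[0],feed=.12,max_force=15))
gripper_to(.026,20)
arc(np.arange(1.4,.13,-.16),feed=.08,fmax=None)
arc([.08,.03,-.01,-.04,-.07,-.1,-.13],feed=.035,fmax=18)
s=observe();gripper_to(.06); move_l([*s["eef_pos"][:2],.30],feed=.2); gripper_to(.085)
# look at the knob: tool +x towards +y, TCP south of the knob
movep([.48,-.17,.33],[np.pi,0,np.pi/2-.03])
for n in("wrist","scene"):
    p,d,c=grab(n,"k_"+n);P=cloud(c,d)
    for ct,a,m in blobs(mask(p,"red"),30):
        q=P[m];q=q[(q[:,2]>.12)&(q[:,2]<.2)]
        if len(q)<40: continue
        zt=np.percentile(q[:,2],85);t=q[q[:,2]>zt-.006];r=cv2.minAreaRect((t[:,:2]*1000).astype(np.float32))
        print(n,ct.round(),a,zt.round(4),np.round(r[0],1),np.round(r[1],1),r[2])
print(observe()["time_s"])
```

```text
False
phi 0.2838 [-0.7 -0.3 -0. ] 60.5333
contact at -0.07
phi -0.0473 [ 2.4  0.2 -1.1] 62.7167
wrist [274. 126.] 1554 0.184 [ 482.  -101.9] [13.9 52.9] 81.6872787475586
scene [273. 180.] 272 0.1837 [ 484.2 -102.4] [13.  54.9] 80.474609375
scene [114. 244.] 173 0.1624 [ 617.6 -492. ] [29.3 27.3] 28.71980094909668
65.5167
```

View pics/k_wrist.png

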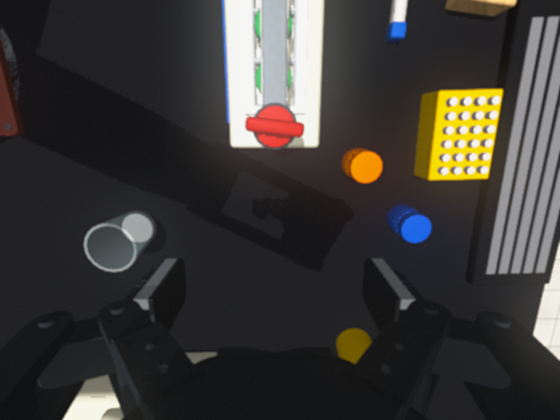

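The wrist view shows the arm over the jars and the red wing at px (274,127), tilted slightly clockwise. Its angle is −8.3° in world, so the turn so far is about 0.11 rad. Now the grip, push and screw.

Run:
```python
from h import *
K=[.4822,-.1018]; y0=np.pi-.145
movep([*K,.25],[np.pi,0,y0]); gripper_to(.045); print("q",observe()["q"].round(2))
print(move_l([*K,.153],feed=.1,max_force=15))
gripper_to(.005,60); s=observe(); print("grip",s["opening"],s["ft_force"].round(1))
move_l([*K,.1425],feed=.03); b=observe(); print("push",b["eef_pos"].round(4),b["ft_force"].round(1),b["torque"].round(2))
for t in np.r_[np.arange(.2,2.45,.2),2.45,2.55]:
    if t<.11: continue
    move_l([*K,.1430],feed=.05,rotation=[np.pi,0,y0-(t-.11)])
    s=observe(); print(round(t,2),s["torque"].round(2),s["ft_force"].round(1),round(s["opening"],4),round(s["tcp_rot"][2],3),round(s["time_s"],1))
    if abs(s["torque"][2]-b["torque"][2])>.7: print("stop"); break
```

```text
q [-0.37 -0.11  1.84  0.    1.42 -1.79]
False
grip 0.012945435792423476 [2.  4.  2.9]
push [ 0.4827 -0.1014  0.1429] [0.3 4.8 6.3] [ 0.72 -0.09 -0.07]
0.2 [ 0.75 -0.07 -0.06] [0.1 5.9 5.7] 0.0131 2.906 69.5
0.4 [0.71 0.   0.  ] [-0.1  5.6  5.5] 0.0131 2.706 69.8
0.6 [0.67 0.05 0.01] [0.1 4.7 5.4] 0.013 2.506 70.2
0.8 [ 0.67  0.11 -0.05] [0.7 4.2 5.4] 0.0128 2.306 70.5
1.0 [0.65 0.07 0.02] [-0.2  4.6  6.9] 0.013 2.106 70.8
1.2 [ 0.59  0.18 -0.05] [-0.2  4.7  6.1] 0.0134 1.906 71.2
1.4 [ 0.59  0.19 -0.04] [-0.1  4.1  6.2] 0.0132 1.706 71.5
1.6 [ 0.61  0.19 -0.02] [-1.   4.9  5.4] 0.0129 1.506 71.9
1.8 [ 0.64  0.24 -0.03] [-0.   3.5  6. ] 0.0129 1.306 72.2
2.0 [ 0.69  0.2  -0.01] [-0.2  4.9  5.6] 0.0131 1.106 72.6
2.2 [ 0.75  0.17 -0.01] [-0.8  4.1  5.6] 0.0133 0.906 73.0
2.4 [ 0.75  0.25 -0.05] [0.4 4.9 5.5] 0.013 0.706 73.3
2.45 [0.76 0.14 0.01] [-0.2  5.1  5.8] 0.0132 0.656 73.5
2.55 [0.79 0.16 1.97] [-0.8  4.1  5. ] 0.0134 0.56 73.8
stop
```

Run:
```python
from h import *
K=[.4822,-.1018]
hold(.3); s=observe(); print("torque",s["torque"].round(2),s["ft_force"].round(1))
move_l([*K,.1430],feed=.05,rotation=[np.pi,0,s["tcp_rot"][2]+.04])
gripper_to(.045); move_l([*K,.25],feed=.15); gripper_to(.085)
movep([.48,-.17,.33],[np.pi,0,np.pi/2-.03])
for n in("wrist","scene"):
    p,d,c=grab(n);P=cloud(c,d)
    for ct,a,m in blobs(mask(p,"red"),30):
        q=P[m];q=q[(q[:,2]>.12)&(q[:,2]<.2)&(q[:,1]>-.2)]
        if len(q)<40: continue
        zt=np.percentile(q[:,2],85);t=q[q[:,2]>zt-.006];r=cv2.minAreaRect((t[:,:2]*1000).astype(np.float32))
        print(n,ct.round(),a,zt.round(4),np.round(r[0],1),np.round(r[1],1),r[2])
# fader view
movep([.40,.27,.33],[np.pi,0,np.pi/2-.03])
p,d,c=grab("wrist","f_wrist");P=cloud(c,d);np.savez("pics/f.npz",p=p,P=P)
print(observe()["time_s"])
```

```text
torque [0.78 0.18 1.92] [-0.2  4.6  5. ]
wrist [274. 126.] 1468 0.174 [ 481.8 -101.9] [54.1 13.9] 35.13528823852539
scene [272. 182.] 307 0.1736 [ 484.5 -101.1] [54.5 14.4] 34.496421813964844
78.8917
```

View pics/f_wrist.png

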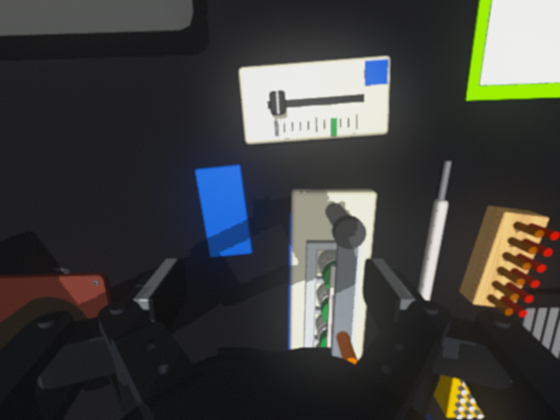

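The wing is now 10 mm lower and turned 2.50 rad. The wrist view shows the fader at px (278,102) and the green marker at (333,127). I'll take a closer look to measure along the track.

```bash
cat > fad.py <<'E'
from h import *
def meas(n,save=None):
    p,d,c=grab(n,save);P=cloud(c,d)
    reg=(P[...,0]>.3)&(P[...,0]<.62)&(P[...,1]>.26)&(P[...,1]<.44)
    b=max(blobs((reg&(P[...,2]>.038)&(P[...,2]<.053)).astype(np.uint8)),key=lambda t:t[1])[2]
    r=cv2.minAreaRect((P[b][:,:2]*1000).astype(np.float32)); a=np.deg2rad(r[2] if r[1][0]>r[1][1] else r[2]+90)
    u=np.array([np.cos(a),np.sin(a)]);u*=np.sign(u[0])
    f=P[reg&(P[...,2]>.0775)&(P[...,2]<.09)]; fr=cv2.minAreaRect((f[:,:2]*1000).astype(np.float32))
    g=mask(p,"green")*reg.astype(np.uint8); g=max(blobs(g,5),key=lambda t:t[1])
    gr=cv2.minAreaRect((P[g[2]][:,:2]*1000).astype(np.float32)); G=onplane(c,g[0],np.median(P[g[2]][:,2]))[0]
    F=np.array(fr[0])/1000
    print(n,"box",np.round(r[0],1),np.round(r[1],1),"u",u.round(4),"ang",np.arctan2(u[1],u[0]).round(4))
    print("  fader",F.round(4),np.round(fr[1],1),"z",np.median(f[:,2]).round(4),"marker",G.round(4),np.round(gr[0],1),np.round(gr[1],1),g[1],"togo",((G[:2]-F)@u).round(4),((np.array(gr[0])/1000-F)@u).round(4))
    return F,u,G
E
python3 - <<'E'
from fad import *
gripper_to(.085)
for z,y in((.33,.27),(.24,.28)):
    movep([.43,y,z],[np.pi,0,np.pi/2]); meas("wrist",f"fw{z}")
movep([.40,.15,.33],[np.pi,0,np.pi/2]); meas("scene")
E
```

```text
wrist box [459.  366.8] [201.4 100. ] u [0.9993 0.0384] ang 0.0384
  fader [0.4072 0.3648] [27.  19.9] z 0.0831 marker [0.483  0.3328 0.0506] [483.  332.8] [ 4.4 21.1] 68 togo 0.0746 0.0746
wrist box [458.7 367.3] [200.9 100.9] u [0.9993 0.0385] ang 0.0385
  fader [0.4067 0.3651] [20.  27.3] z 0.083 marker [0.4832 0.3336 0.0505] [483.2 333.3] [ 5.6 22.3] 111 togo 0.0752 0.0752
scene box [460.6 365.9] [202.9 102.5] u [0.999  0.0436] ang 0.0437
  fader [0.4087 0.3638] [23.9 27.7] z 0.0829 marker [0.4832 0.333  0.049 ] [484.8 332.8] [13.8  5.3] 6 togo 0.0731 0.0747
```

View pics/fw0.24.png

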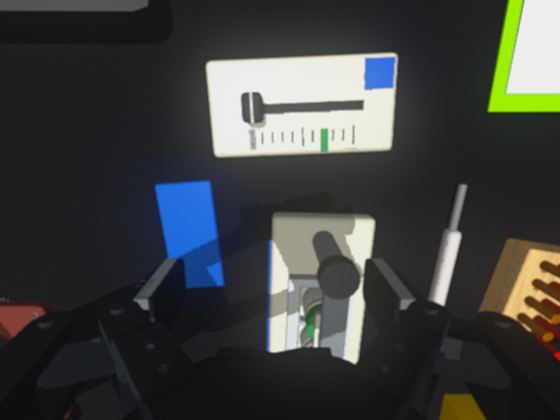

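Run:
```python
from fad import *
F=np.array([.4070,.3649]);u=np.array([.9992,.039]);o=[np.pi,0,np.pi/2+.039]
movep([*F,.18],o); gripper_to(.05); print(move_l([*F,.053],feed=.1,max_force=15))
gripper_to(.01,30); s=observe(); print(s["opening"],s["eef_pos"].round(4),s["ft_force"].round(1))
T=F+u*.075; move_l([*T,.053],feed=.04); hold(.3); s=observe(); print(s["opening"],s["eef_pos"].round(4),s["ft_force"].round(1))
gripper_to(.04); move_l([*T,.2],feed=.15); gripper_to(.085)
for z,y in((.33,.27),(.24,.28)):
    movep([.47,y,z],[np.pi,0,np.pi/2]); meas("wrist",f"fx{z}")
movep([.40,.0,.33],[np.pi,0,np.pi/2]); meas("scene"); meas("top"); print(observe()["time_s"])
```

```text
False
0.019306829384837663 [0.4074 0.3651 0.0536] [-0.5 -0.8  3.5]
0.019511316287263346 [0.4823 0.3681 0.0536] [-1.6 -0.8  5.6]
wrist box [458.8 366.8] [201.   99.9] u [0.9992 0.0391] ang 0.0391
  fader [0.4819 0.3679] [19.9 26.8] z 0.0831 marker [0.4837 0.3334 0.0505] [483.7 333.1] [ 4.2 22.3] 69 togo 0.0005 0.0005
wrist box [458.9 366.9] [201.3 100. ] u [0.9993 0.0381] ang 0.0381
  fader [0.4812 0.3679] [19.1 27.5] z 0.0831 marker [0.4833 0.3332 0.0505] [483.5 333.6] [ 5.5 22.1] 121 togo 0.0008 0.001
scene box [461.3 366. ] [204.7 102.3] u [0.9991 0.0427] ang 0.0428
  fader [0.4838 0.3671] [23.2 28.7] z 0.0822 marker [0.4856 0.3315 0.0515] [484.2 331.8] [14.6  3.3] 6 togo 0.0003 -0.0012
top box [455.7 366. ] [200.6 100.8] u [0.999  0.0451] ang 0.0451
  fader [0.4783 0.3679] [18.3 27.2] z 0.0813 marker [0.4809 0.3328 0.0496] [480.9 332.3] [ 2.7 20.1] 15 togo 0.001 0.0009
90.7
```

View pics/fx0.24.png

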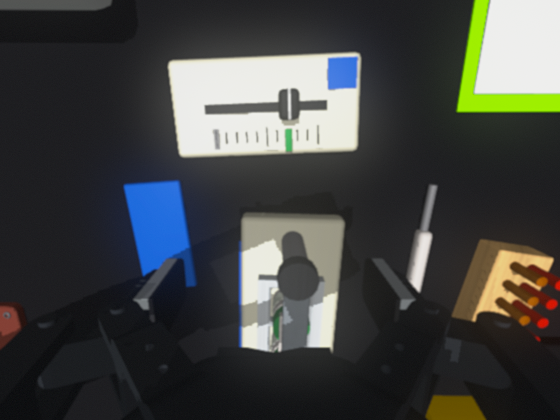

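The fader (px 289,103) is level with the marker (289,140), to under 1 mm. One last check of the whole scene before handing in.

Run:
```python
from h import *
movep([.30,-.25,.38],[np.pi,0,np.pi/2]); gripper_to(.085)
grab("scene","end"); s=observe(); print(s["ft_force"].round(1),s["time_s"])
```

```text
[-0.3 -0.1 -0.1] 92.0333
```

View pics/end.png

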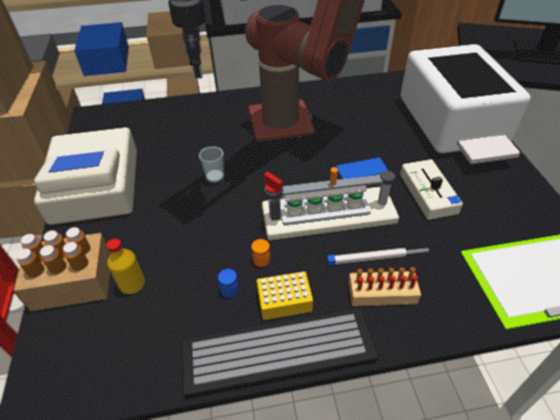

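The final view shows the four jars under the arm (px 295–355, row ~202), the knob screwed down at (273,183), and the fader set at (436,183). Nothing else on the bench has moved and the gripper is clear.

```bash
python3 -c "
from plant import *
print(job_done())"
```

```text
the job is handed in; nothing more can be done
None
```

The job is handed in at about 92 s: all four green-capped jars are on the well floors, the arm is at its stop over them, the knob is screwed down to its stop (2.50 rad, 10 mm down), the fader was then set within about 1 mm of the marker, the other items look undisturbed, and the gripper is touching nothing.

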